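# Find where a lamp rail balances and mark it with its hanger clip

### The arm

A 7-joint arm with a two-finger parallel gripper is mounted at the origin on a cart in front of the work surface, level with it; the furniture and walls round the work are solid. World frame = base frame: x ahead of the robot, y to its left, z up, the work surface at z = 0. Lengths are in m, angles in rad, forces in N, time in s.
With the tool pointing down it reaches from about 0.4 to 0.85 m from the base axis. Payload 10.4 kg.
Tool frame: the origin (TCP) lies at the very end of the fingers, on their centre line; the grasp point (between the pads) lies 19 mm behind it (manip.pinch_z is the distance from the TCP to the grasp point, in m); z points along the fingers, y is the line along which they close (so a half turn about z gives the same grasp; the last joint's range is limited). The gripper opens to 85 mm and grips with 20 to 120 N. Pads are 22 mm wide; open, the fingers measure 114 mm over their backs; the gripper's body (76 mm by 85 mm) begins 54 mm behind the grasp point. The pads swing forward as they close: fully open they stand 13 mm farther back than shut.
Start: joints at [1.158, 0.332, -0.065, 1.46, 0.022, 1.35, -0.088], TCP at [0.238, -0.578, 0.231] pointing down, gripper open.
Joint ranges: [-2.6, 2.6], [-0.5, 2.12], [-1.47, 1.34], [0.16, 2.42], [-1.27, 4.41], [0.06, 2.06], [-2.6, 2.6]. Speed limits (rad/s): [2.22, 2.22, 2.79, 2.79, 3.14, 3.14, 3.14].

### API

Orientations are given as a unit quaternion [x, y, z, w].
In Python, from workcell import manip gives the robot as it stands. The module is installed in compiled form; this text tells all that it offers.
- The arm moves only by the shell command python3 -m creep 'ROWS' [OPENING] [FORCE]. ROWS is a JSON object of lists of equal length, an entry for each row: "slide": the shift along the tool's x, y, z in m, a list of three; "twist": the turn about the tool's z in degrees. A call has 1 to 8 rows; each row shifts and turns the commanded pose from where the row before left it, along the tool's axes as they then stand; what a row does not reach is not made up. A row lasts 1/8 s, in which the tool goes at most 62.5 mm and 10.7 degrees, less where a joint would pass 70% of its speed; a pose out of reach is approached as far as the arm can. A call with a gripper value outside its range is refused whole. OPENING is the opening in per cent of the stroke, from 0 (shut) to 100 (fully open), set as the call begins (- or left out, the last holds). The fingers move at their own pace and stop on an object; FORCE is the grip in N (left out, the last holds). Time passes only in rows, so rows that do not move let the fingers close. It gives the time, the measured TCP pose, the force, the opening and the grip force at its end, in the units of the state.
- manip.get_obs(): the state, without advancing time (a new reading comes with each control period).
- manip.camera(name): name is "scene" or "top" or "wrist"; returns (picture, depth): 420x560x3 uint8, blue, green, red; 420x560 float32, m along the optical axis (not along the pixel's ray), 0 where there is no reading.
- manip.camera_params(name): a dict with "intrinsics" (3x3 intrinsics, pixels), "R" (3x3) and "t" (3): a world point X has camera coordinates R X + t. Camera axes: x right, y down, z forward; pixel columns grow to the right and rows downward; lengths in m; the calibration is good to about 2 mm. The wrist camera is an equidistant fisheye: a pixel r from the principal point sees the ray r / f radians off the axis. A picture is of the moment at which its call begins: read the wrist's pose just before it. camera_params takes no time and is no camera call; for the wrist camera it gives the pose at the moment of the call.
- manip.hand_in(): hands the job in; it is judged then, once.
The state is a dict: "clock": time; "joint_pos": joint angles; "joint_velocities": joint speeds; "tau": joint torques, N m; "position": TCP position; "ee_rot": TCP orientation; "ft_force": force on the tool from outside, world axes, zero at the start; "torque": the same for the moment, N m; "grip_width": opening from 0.0 (shut) to 1.0 (fully open); "grasp_force": force on a finger pad.
Only numpy, scipy, OpenCV 4.12 (cv2) and the standard library are available. Lean on these libraries where they do the work, as an engineer would, in place of code of your own. Each camera call takes 0.05 s, during which the arm holds its last target. There are 200 camera calls.

### The job

Find the balance point of the aluminium lamp rail: gently slide it along the knife edge of the stand, without lifting it off, until it stays level by itself with your hand off it. Then mark that point by setting the orange hanger clip astride the rail, fully down and right above the knife edge, so that the rail still balances level when you let go. Do not press hard on anything and leave the other things on the bench alone.

Things in the scene. Friction and masses are not known exactly. Their poses are not given: they have to be found in the camera images.
- rail: aluminium lamp rail, channel open below, 32 mm wide (x), 260 long (y), 21 high; grey blocks fill the last 20 mm of both ends and differ in weight by an unknown amount (all 0.3 to 0.4 kg). Origin: middle of the underside of its top web, which rides on the edge; top 3 mm above, flanges and blocks to 18 mm below it; z up. It lies astride the stand, one end low, and slides along its y
- stand: balancing stand, fixed; grey base 90 (x) by 190 (y) by 12 mm, origin under its middle. Steel knife edge in the middle, along x, 22 mm long. A black damper beam on a pin carries no load but slows the rail's rocking (about 1 s to settle); its tongues at y = +-65 mm stand between the rail's flanges with 2 mm play a side. Orange lines on the base are in line with the edge
- edge (a point): middle of the knife edge's top, 60 mm above the bench; x along the edge, y the way the rail slides, z up. The edge is blunt (7 mm flat): the rail stays level with its balance point within about 2.5 mm of here, else tips about 6 degrees, heavy end down
- clip: orange hanger clip, 30 g: saddle plate 42 (x) by 20 (y) by 4 mm, two legs 17 mm deep and 36 mm apart, flared below, go down either side of the rail, clip y along rail y. Grip post 14 (x) by 16 (y) mm from 4 to 38 mm above the origin. Origin: middle of the plate's underside, which sits on the rail's top; z up. Stands on its legs on the bench, origin 18 mm up
- tape_measure: yellow and black tape measure, 65x82x31 mm, origin under its middle; a bystander
- marker_black: black marker pen lying down, 16x133x16 mm, origin under its middle; a bystander
- screw_silver: silver screw lying down, 8x28x9 mm; a bystander
- spare_switch: spare switch insert, 71x71x36 mm, origin under its middle; a bystander

How it is judged:
By the outcome, as a careful person would: the job done as asked, in the order asked, and still so for the second after the job is handed in, with the robot touching nothing.
It also fails if it takes over 67 s, if anything falls off the work surface, if the arm or the gripper's body presses on something with over 40 N, if the wrist force passes 120 N, or if a joint passes its speed limit or range.

## Working session

There is one attempt and no reset: what is moved stays moved. The work goes in short steps, Python scripts to look and compute and a shell command to move; the robot and the scene stay as the last step left them, time stands still between calls to the robot, and variables do not carry over. Pictures are saved under pics/ and viewed, at most 10 in all, crops included, and the job is handed in when it is done.

```bash
mkdir -p pics; cat > h.py <<'E'
import numpy as np,cv2
from workcell import manip
def shot(n,f):
    p,d=manip.camera(n); cv2.imwrite(f'pics/{f}.png',p); np.savez(f'pics/{f}.npz',d=d,p=p,**{k:np.array(v) for k,v in manip.camera_params(n).items()}); return p,d
def world(f,u,v,z=None,dep=None):
    q=np.load(f'pics/{f}.npz');K=q['intrinsics'];R=q['R'];t=q['t']
    r=R.T@np.array([(u-K[0,2])/K[0,0],(v-K[1,2])/K[1,1],1.]);c=-R.T@t
    if z is not None: return c+r*(z-c[2])/r[2]
    d=q['d'][int(v),int(u)] if dep is None else dep
    return c+r*d
def allw(f):
    q=np.load(f'pics/{f}.npz');K=q['intrinsics'];R=q['R'];t=q['t'];d=q['d']
    v,u=np.mgrid[:420,:560]
    P=np.stack([(u-K[0,2])/K[0,0]*d,(v-K[1,2])/K[1,1]*d,d],-1)
    return (P-t)@R, q['p'], d>0
E
python3 - <<'E'
from h import *
np.set_printoptions(precision=4,suppress=True)
shot('top','t0');shot('scene','s0')
for n in('top','scene'):
    c=manip.camera_params(n);print(c['intrinsics'],-np.array(c['R']).T@c['t'],c['R'])
o=manip.get_obs();print(o)
E
```

```text
[[531.8301   0.     284.1497]
 [  0.     531.8301 194.7502]
 [  0.       0.       1.    ]] [0.4782 0.3542 1.2236] [[ 0.0025 -1.      0.0006]
 [-0.9977 -0.0026 -0.0685]
 [ 0.0685 -0.0004 -0.9977]]
[[435.4082   0.     281.9742]
 [  0.     435.4082 208.348 ]
 [  0.       0.       1.    ]] [-0.0049  0.7234  0.6572] [[-0.5027 -0.8642  0.0215]
 [-0.5831  0.3207 -0.7465]
 [ 0.6382 -0.3878 -0.6651]]
{'clock': 0.1, 'joint_pos': array([ 1.1584,  0.3328, -0.0647,  1.4609,  0.0216,  1.3499, -0.0885]), 'joint_velocities': array([ 0.0003, -0.0023,  0.0004, -0.0004, -0.0002, -0.0005, -0.0013]), 'tau': array([  0.0025, -62.6746,   0.0498, -39.2431,   0.0163,   0.007 ,
         0.    ]), 'position': array([ 0.2374, -0.5778,  0.2306]), 'ee_rot': array([ 0.9811,  0.1936, -0.0001, -0.0006]), 'ft_force': array([ 0.023 ,  0.6076, -0.2021]), 'torque': array([-0.0165,  0.0065,  0.0725]), 'grasp_force': 0.0, 'grip_width': 1.0022735397901412}
```

View pics/t0.png

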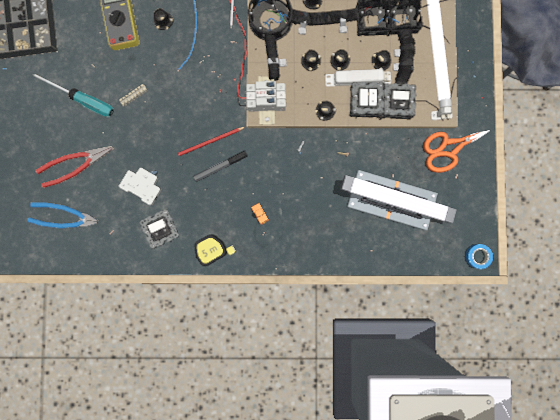

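View pics/s0.png

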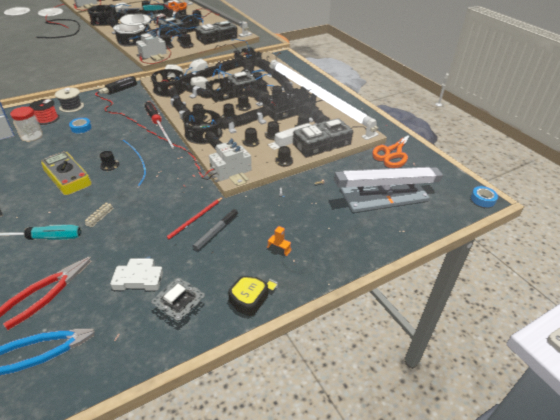

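The top picture shows the rail at about (398,198), with its left end dark and farther up. The stand's orange marks are near (397,184) and (389,212), the clip is at (260,213), the tape measure at (210,250), and the marker at (220,165). Next I fit the geometry from depth.

```bash
python3 - <<'E'
from h import *
np.set_printoptions(precision=4,suppress=True)
P,p,ok=allw('t0')
hsv=cv2.cvtColor(p,cv2.COLOR_BGR2HSV)
u0,v0,u1,v1=325,160,470,240
m=np.zeros(ok.shape,bool);m[v0:v1,u0:u1]=1
org=(hsv[...,1]>110)&(hsv[...,0]<22)&(hsv[...,2]>110)
n,l,s,c=cv2.connectedComponentsWithStats((org&m).astype(np.uint8))
for i in range(1,n):
    if s[i,4]>2: print('or',c[i],s[i],world('t0',*c[i],z=0.012))
rm=m&ok&(P[...,2]>0.035)&(P[...,2]<0.1)
Q=P[rm];print(len(Q),Q.min(0),Q.max(0))
r=cv2.minAreaRect(Q[:,:2].astype(np.float32)*1000);print('rail rect',r)
A=np.c_[Q,np.ones(len(Q))];
# top surface fit
ctr=Q.mean(0);_,_,V=np.linalg.svd(Q-ctr);print(ctr,V)
bm=m&ok&(P[...,2]>0.006)&(P[...,2]<0.018)
B=P[bm];print('base',cv2.minAreaRect(B[:,:2].astype(np.float32)*1000),B[:,2].mean())
cm=np.zeros(ok.shape,bool);cm[195:232,245:275]=1
n,l,s,c=cv2.connectedComponentsWithStats((org&cm).astype(np.uint8))
for i in range(1,n):
    if s[i,4]>9:
        C=P[(l==i)&ok];print('clip',c[i],s[i]);
        for a,b in((.01,.03),(.03,.06)):
            D=C[(C[:,2]>a)&(C[:,2]<b)];print(len(D),D.mean(0),cv2.minAreaRect(D[:,:2].astype(np.float32)*1000))
a=cv2.resize(p[160:240,325:470],None,fx=4,fy=4,interpolation=cv2.INTER_CUBIC)
b=cv2.resize(p[190:240,235:285],(320,320),interpolation=cv2.INTER_CUBIC)
w=np.zeros((600,800,3),np.uint8);w[:320,:580]=a;w[280:600,480:800]=b
cv2.imwrite('pics/crop1.png',w)
E
```

```text
or [441.196  166.2513] [426 160  33  13 199] [ 0.6277 -0.0062  0.012 ]
or [396.6429 183.9286] [395 181   4   7  14] [0.5868 0.0964 0.012 ]
or [388.2353 213.9412] [387 211   4   8  17] [0.5181 0.1164 0.012 ]
1858 [ 0.4995 -0.0274  0.0351] [0.6011 0.2304 0.0804]
rail rect ((550.75439453125, 101.09892272949219), (260.8203430175781, 47.73418045043945), 74.72760009765625)
[0.5503 0.1057 0.0614] [[-0.2783 -0.9556 -0.0963]
 [ 0.9425 -0.2911  0.1641]
 [-0.1848 -0.0451  0.9817]]
base ((559.7468872070312, 92.96803283691406), (165.4305419921875, 296.692626953125), 0.06647291034460068) 0.011577222639294022
clip [259.3385 213.1897] [251 203  18  21 195]
110 [0.5195 0.4088 0.0217] ((519.9633178710938, 409.16363525390625), (41.729774475097656, 19.469789505004883), 29.847312927246094)
47 [0.5198 0.4086 0.0544] ((520.1246337890625, 408.9843444824219), (13.955251693725586, 15.79155158996582), 28.637590408325195)
```

View pics/crop1.png

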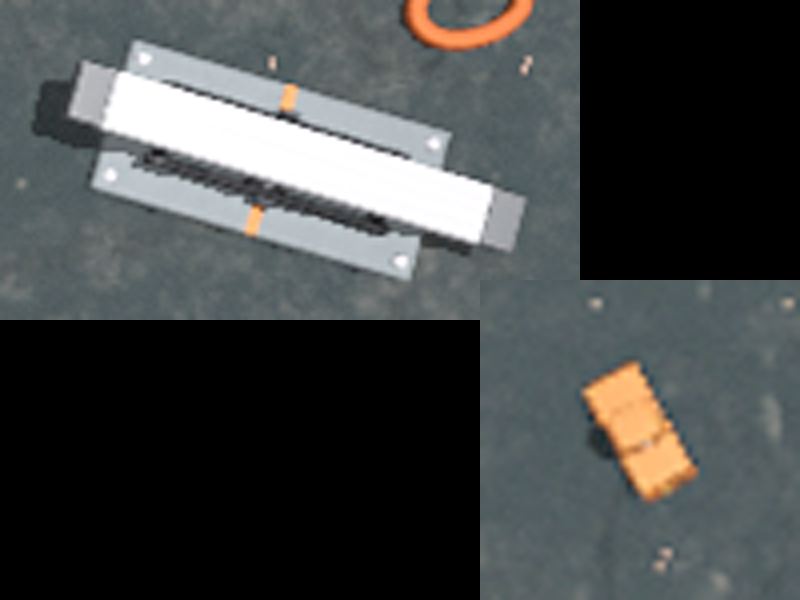

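The crop shows white screws on the base at (145,58), (433,143), (110,175) and (400,261). The rail end corners are at (82,62)/(68,117) and (526,197)/(513,250). The right end (−y) is the low one.

```bash
cat >> h.py <<'E'
def lsr(f,edge,ax,L=0.16):
    """rail tilt (deg, + = +y end high), centre offset along ay from edge, lateral, from top-surface points"""
    P,p,ok=allw(f); ay=np.array([-ax[1],ax[0]])
    D=P[...,:2]-edge; a=D@ay; b=D@ax
    m=ok&(abs(a)<L)&(abs(b)<0.03)&(P[...,2]>.04)&(P[...,2]<.085)
    A=a[m];B=b[m];Z=P[...,2][m]
    k=np.polyfit(A,Z,1)
    for _ in range(6):
        g=abs(Z-np.polyval(k,A))<0.0035
        k=np.polyfit(A[g],Z[g],1)
    A=A[g];B=B[g]
    hist=np.percentile(A,[0.3,99.7])
    yaw=np.polyfit(A,B,1)
    return dict(tilt=np.degrees(np.arctan(k[0])),ztop=k[1],lo=A.min(),hi=A.max(),p=hist,lat=yaw[1],yaw=np.degrees(yaw[0]),n=len(A))
E
python3 - <<'E'
from h import *
np.set_printoptions(precision=4,suppress=True)
W=lambda x,y,z:world('t0',325+x/4-.375,160+y/4-.375,z=z)
S=[W(*c,.012) for c in((145,58),(433,143),(110,175),(400,261))]
c=np.mean(S,0);print('base centre',c)
o=[np.array([.5868,.0964]),np.array([.5181,.1164])];print('orange mid',(o[0]+o[1])/2)
ya=(S[0]+S[2]-S[1]-S[3])[:2];print('yaw from screws',np.degrees(np.arctan2(-ya[0],ya[1])));d=o[0]-o[1];print('orange yaw',np.degrees(np.arctan2(d[1],d[0])))
th=np.arctan2(-ya[0],ya[1]);ax=np.array([np.cos(th),np.sin(th)]);print(ax)
print(lsr('t0',c[:2],ax))
ay=np.array([-ax[1],ax[0]])
for q,z in(((82,62),.0765),((68,117),.0765),((526,197),.0495),((513,250),.0495)):
    w=W(*q,z);D=w[:2]-c[:2];print('corner',w,D@ay,D@ax)
E
```

```text
base centre [0.5513 0.1061 0.012 ]
orange mid [0.5524 0.1064]
yaw from screws -16.424456747655945
orange yaw -16.231377451374012
[ 0.9592 -0.2828]
{'tilt': np.float64(6.171466591008204), 'ztop': np.float64(0.06290034370904825), 'lo': np.float64(-0.13515741186301072), 'hi': np.float64(0.1250471184737138), 'p': array([-0.1339,  0.1235]), 'lat': np.float64(9.62780605534679e-05), 'yaw': np.float64(-0.03612273598668932), 'n': 1519}
corner [0.5999 0.2216 0.0765] 0.12450293721644815 0.013909701019212631
corner [0.5699 0.2293 0.0765] 0.12346126830074981 -0.0169732797191191
corner [ 0.5284 -0.0264  0.0495] -0.13354177941408704 0.015506031346591941
corner [ 0.4992 -0.0186  0.0495] -0.13438745717430195 -0.014747408909444643
```

```bash
python3 -m creep '{"slide":[[0.0445,-0.038,0],[0.0445,-0.038,0],[0.0445,-0.038,0],[0.0445,-0.038,0],[0.0445,-0.038,0],[0.0445,-0.038,0],[0.0445,-0.038,0],[0.0445,-0.038,0]],"twist":[0,0,0,0,0,0,0,0]}' 0 20
```

```text
clock: 1.1
position: [0.4517, -0.1599, 0.2312]
ee_rot: [0.981, 0.194, -0.0, 0.0]
ft_force: [1.0, -0.1, -0.4]
grip_width: -0.002
grasp_force: 0.0
```

```bash
python3 -m creep '{"slide":[[0,0,0],[0,0,0],[0,0,0],[0,0,0]],"twist":[9.7,9.7,9.7,9.7]}'
```

```text
clock: 1.6
position: [0.4511, -0.1616, 0.231]
ee_rot: [0.989, -0.146, -0.0, -0.0]
ft_force: [-0.6, -0.2, 0.2]
grip_width: -0.001
grasp_force: 0.0
```

```bash
python3 -m creep '{"slide":[[0.01,-0.057,0],[0.01,-0.057,0],[0,0,0.06],[0,0,0.06],[0,0,0.05],[0,0,0.025],[0,0,0]],"twist":[0,0,0,0,0,0,0]}'; python3 - <<'E'
from h import *
shot('top','t1')
c=np.array([.5515,.1062]);ax=np.array([.9595,-.2818]);print(lsr('t1',c,ax))
o=manip.get_obs();D=o['position'][:2]-c;print(D@[.2818,.9595],D@ax,o['position'])
p=cv2.imread('pics/t1.png');cv2.imwrite('pics/c2.png',cv2.resize(p[150:270,320:520],None,fx=4,fy=4))
E
```

```text
clock: 2.48
position: [0.5011, -0.0577, 0.0346]
ee_rot: [0.99, -0.143, -0.002, -0.0]
ft_force: [1.2, 0.4, 0.2]
grip_width: 0.005
grasp_force: 0.0
{'tilt': np.float64(6.150194155370041), 'ztop': np.float64(0.0627983526552898), 'lo': np.float64(-0.13533267504972563), 'hi': np.float64(0.12395344710595074), 'p': array([-0.13231148,  0.12301283]), 'lat': np.float64(-0.0001159467309678536), 'yaw': np.float64(0.022412556846530315), 'n': 1508}
-0.1712273228252874 -0.0008970227822411507 [ 0.50238998 -0.05783139  0.0361549 ]
```

View pics/c2.png

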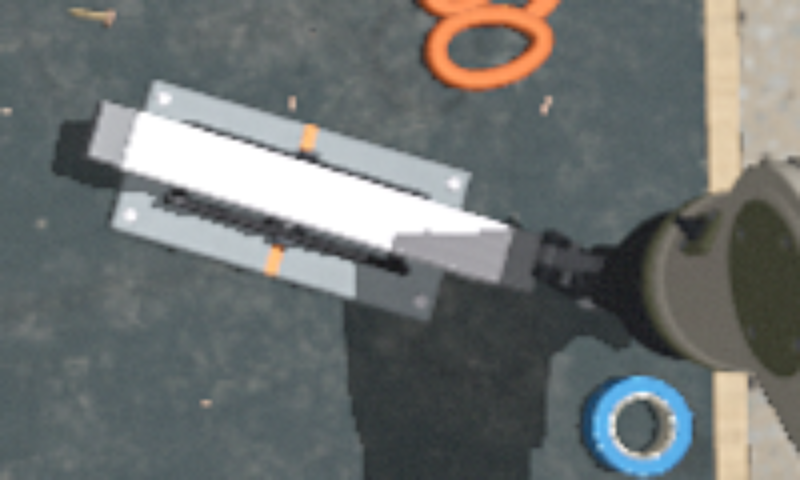

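The gripper is behind the low end of the rail, with its fingers at crop (545,255) and aligned with it. Next I push gently.

```bash
cat > look.py <<'E'
import sys
from h import *
f=sys.argv[1];shot('top',f)
c=np.array([.5515,.1062]);ax=np.array([.9595,-.2818])
o=manip.get_obs();D=o['position'][:2]-c
r=lsr(f,c,ax);print({k:(np.round(v,4)) for k,v in r.items() if k!='p'},'tool along/lat',np.round([D@[.2818,.9595],D@ax],4),'ctr est',round(r['hi']-.13,4))
E
python3 -m creep '{"slide":[[0,-0.006,0],[0,-0.006,0],[0,-0.004,0],[0,-0.002,0],[0,-0.002,0],[0,-0.002,0],[0,0,0]],"twist":[0,0,0,0,0,0,0]}'; python3 look.py t2
```

```text
clock: 3.4
position: [0.509, -0.0368, 0.0363]
ee_rot: [0.99, -0.143, -0.0, 0.0]
ft_force: [-0.3, -0.7, -0.1]
grip_width: 0.001
grasp_force: 0.0
{'tilt': np.float64(6.0518), 'ztop': np.float64(0.0629), 'lo': np.float64(-0.1426), 'hi': np.float64(0.124), 'lat': np.float64(-0.0005), 'yaw': np.float64(0.467), 'n': np.int64(1392)} tool along/lat [-0.1493 -0.0004] ctr est -0.006
```

```bash
python3 -m creep '{"slide":[[0,-0.001,0],[0,-0.001,0],[0,-0.001,0],[0,-0.001,0],[0,-0.001,0],[0,-0.001,0],[0,0,0]],"twist":[0,0,0,0,0,0,0]}'; python3 look.py t3
```

```text
clock: 4.32
position: [0.5108, -0.0311, 0.0364]
ee_rot: [0.99, -0.143, 0.0, 0.0]
ft_force: [-0.0, -2.8, 2.3]
grip_width: 0.001
grasp_force: 1.8
{'tilt': np.float64(6.3286), 'ztop': np.float64(0.063), 'lo': np.float64(-0.1423), 'hi': np.float64(0.1288), 'lat': np.float64(-0.0003), 'yaw': np.float64(0.6982), 'n': np.int64(1402)} tool along/lat [-0.1433 -0.0003] ctr est -0.0012
```

```bash
python3 -m creep '{"slide":[[0,-0.001,0],[0,-0.001,0],[0,-0.001,0],[0,-0.001,0],[0,0.003,0],[0,0,0],[0,0,0],[0,0,0]],"twist":[0,0,0,0,0,0,0,0]}'; python3 look.py t4
```

```text
clock: 5.38
position: [0.511, -0.0299, 0.0363]
ee_rot: [0.99, -0.143, 0.0, -0.0]
ft_force: [-0.5, -0.4, 0.9]
grip_width: -0.002
grasp_force: 0.0
{'tilt': np.float64(6.1312), 'ztop': np.float64(0.0629), 'lo': np.float64(-0.1356), 'hi': np.float64(0.1328), 'lat': np.float64(0.0003), 'yaw': np.float64(0.7388), 'n': np.int64(1399)} tool along/lat [-0.1421 -0.0004] ctr est 0.0028
```

```bash
python3 -m creep '{"slide":[[0,-0.003,0],[0,-0.001,0],[0,-0.001,0],[0,-0.001,0],[0,0.003,0],[0,0,0],[0,0,0],[0,0,0]],"twist":[0,0,0,0,0,0,0,0]}'; python3 look.py t5;  python3 -m creep '{"slide":[[0,-0.003,0],[0,-0.001,0],[0,-0.001,0],[0,-0.001,0],[0,0.003,0],[0,0,0],[0,0,0],[0,0,0]],"twist":[0,0,0,0,0,0,0,0]}'; python3 look.py t6
```

```text
clock: 6.42
position: [0.5119, -0.0271, 0.0363]
ee_rot: [0.99, -0.143, 0.0, -0.0]
ft_force: [1.2, 0.1, 0.1]
grip_width: 0.003
grasp_force: 0.0
{'tilt': np.float64(6.1332), 'ztop': np.float64(0.0629), 'lo': np.float64(-0.1426), 'hi': np.float64(0.1358), 'lat': np.float64(0.0003), 'yaw': np.float64(0.7047), 'n': np.int64(1423)} tool along/lat [-0.1391 -0.0004] ctr est 0.0058
clock: 7.48
position: [0.5128, -0.0243, 0.0363]
ee_rot: [0.99, -0.143, 0.0, -0.0]
ft_force: [0.5, -0.5, 0.6]
grip_width: -0.001
grasp_force: 0.0
{'tilt': np.float64(6.0566), 'ztop': np.float64(0.0628), 'lo': np.float64(-0.1416), 'hi': np.float64(0.1393), 'lat': np.float64(0.0001), 'yaw': np.float64(0.6849), 'n': np.int64(1426)} tool along/lat [-0.1361 -0.0004] ctr est 0.0093
```

```bash
python3 -m creep '{"slide":[[0,-0.003,0],[0,-0.001,0],[0,-0.001,0],[0,-0.001,0],[0,0.003,0],[0,0,0],[0,0,0],[0,0,0]],"twist":[0,0,0,0,0,0,0,0]}'; python3 look.py t7
```

```text
clock: 8.52
position: [0.5136, -0.0214, 0.0363]
ee_rot: [0.99, -0.143, 0.0, -0.0]
ft_force: [-0.6, 0.1, -0.3]
grip_width: 0.004
grasp_force: 0.0
{'tilt': np.float64(6.0175), 'ztop': np.float64(0.0629), 'lo': np.float64(-0.1283), 'hi': np.float64(0.1418), 'lat': np.float64(0.0), 'yaw': np.float64(0.7948), 'n': np.int64(1438)} tool along/lat [-0.1331 -0.0004] ctr est 0.0118
```

```bash
python3 -m creep '{"slide":[[0,-0.003,0],[0,-0.001,0],[0,-0.001,0],[0,-0.001,0],[0,0.003,0],[0,0,0],[0,0,0],[0,0,0]],"twist":[0,0,0,0,0,0,0,0]}'; python3 look.py t8
```

```text
clock: 9.57
position: [0.5144, -0.0185, 0.0363]
ee_rot: [0.99, -0.143, 0.0, -0.0]
ft_force: [-0.2, -0.5, 0.7]
grip_width: 0.004
grasp_force: 0.0
{'tilt': np.float64(6.0407), 'ztop': np.float64(0.0629), 'lo': np.float64(-0.1267), 'hi': np.float64(0.1443), 'lat': np.float64(0.0003), 'yaw': np.float64(0.7112), 'n': np.int64(1414)} tool along/lat [-0.1301 -0.0004] ctr est 0.0143
```

```bash
python3 -m creep '{"slide":[[0,-0.003,0],[0,-0.001,0],[0,-0.001,0],[0,-0.001,0],[0,0.003,0],[0,0,0],[0,0,0],[0,0,0]],"twist":[0,0,0,0,0,0,0,0]}'; python3 look.py t9
```

```text
clock: 10.62
position: [0.5153, -0.0156, 0.0363]
ee_rot: [0.99, -0.143, 0.0, -0.0]
ft_force: [-0.3, 0.8, 0.2]
grip_width: -0.001
grasp_force: 0.0
{'tilt': np.float64(4.5286), 'ztop': np.float64(0.0627), 'lo': np.float64(-0.121), 'hi': np.float64(0.148), 'lat': np.float64(0.0003), 'yaw': np.float64(0.6917), 'n': np.int64(1397)} tool along/lat [-0.1272 -0.0004] ctr est 0.018
```

The tilt is changing, so I wait and look again.

```bash
python3 -m creep '{"slide":[[0,0.004,0],[0,0,0],[0,0,0],[0,0,0],[0,0,0],[0,0,0],[0,0,0],[0,0,0]],"twist":[0,0,0,0,0,0,0,0]}'; python3 look.py t10
```

```text
clock: 11.68
position: [0.5141, -0.0197, 0.0363]
ee_rot: [0.99, -0.143, 0.0, 0.0]
ft_force: [-0.3, -0.9, -0.4]
grip_width: -0.002
grasp_force: 0.0
{'tilt': np.float64(3.6888), 'ztop': np.float64(0.0629), 'lo': np.float64(-0.1245), 'hi': np.float64(0.1486), 'lat': np.float64(0.0004), 'yaw': np.float64(0.6841), 'n': np.int64(1442)} tool along/lat [-0.1313 -0.0004] ctr est 0.0186
```

```bash
python3 -m creep '{"slide":[[0,-0.006,0],[0,-0.001,0],[0,-0.0008,0],[0,-0.0008,0],[0,-0.0008,0],[0,0.004,0],[0,0.004,0],[0,0,0]],"twist":[0,0,0,0,0,0,0,0]}';python3 -m creep '{"slide":[[0,0.01,0],[0,0.01,0],[0,0,0],[0,0,0],[0,0,0],[0,0,0]],"twist":[0,0,0,0,0,0]}'; python3 look.py t11
```

```text
clock: 12.72
position: [0.5145, -0.0187, 0.0363]
ee_rot: [0.99, -0.143, 0.0, 0.0]
ft_force: [-0.7, 0.1, -0.1]
grip_width: -0.001
grasp_force: 0.0
clock: 13.48
position: [0.5089, -0.0372, 0.0363]
ee_rot: [0.99, -0.143, 0.0, -0.0]
ft_force: [-0.3, -0.5, 0.5]
grip_width: 0.0
grasp_force: 0.0
{'tilt': np.float64(-0.0612), 'ztop': np.float64(0.0626), 'lo': np.float64(-0.1438), 'hi': np.float64(0.1515), 'lat': np.float64(0.0007), 'yaw': np.float64(0.4266), 'n': np.int64(1529)} tool along/lat [-0.1496 -0.0004] ctr est 0.0215
```

The rail is level with the hand off. Next I go for the clip.

```bash
python3 -m creep '{"slide":[[0,0,-0.05],[0,0,-0.05],[0,0,-0.02],[0,0,0],[0,0,0]],"twist":[-9.3,-9.3,-9.3,-9.3,-9.3]}' 50; python3 -m creep '{"slide":[[0.0289,-0.0477,0],[0.0289,-0.0477,0],[0.0289,-0.0477,0],[0.0289,-0.0477,0],[0.0289,-0.0477,0],[0.0289,-0.0477,0],[0.0289,-0.0477,0],[0.0289,-0.0477,0]],"twist":[0,0,0,0,0,0,0,0]}'; python3 look.py t12; python3 - <<'E'
from h import *
o=manip.get_obs();p,d=manip.camera('wrist');cv2.imwrite('pics/w0.png',p);print(o['position'],o['ee_rot'],o['joint_pos'][6]);print(manip.camera_params('wrist'))
E
```

```text
clock: 14.15
position: [0.509, -0.0375, 0.1567]
ee_rot: [0.965, 0.262, 0.0, 0.0]
ft_force: [0.7, -0.0, -0.9]
grip_width: 0.499
grasp_force: 0.0
clock: 15.15
position: [0.5181, 0.4103, 0.1561]
ee_rot: [0.966, 0.259, 0.0, 0.0]
ft_force: [1.3, -0.8, -0.3]
grip_width: 0.503
grasp_force: 0.0
{'tilt': np.float64(0.0534), 'ztop': np.float64(0.0626), 'lo': np.float64(-0.1078), 'hi': np.float64(0.1513), 'lat': np.float64(0.0008), 'yaw': np.float64(0.2357), 'n': np.int64(1550)} tool along/lat [ 0.2889 -0.1238] ctr est 0.0213
[0.51413771 0.41829236 0.1557806 ] [ 9.64902488e-01  2.62596632e-01 -4.72727553e-04 -2.44424262e-03] -2.0492568058287524
{'intrinsics': array([[325.1922621 ,   0.        , 283.66495005],
       [  0.        , 325.1922621 , 208.43197692],
       [  0.        ,   0.        ,   1.        ]]), 'R': array([[ 0.50792694, -0.86138938, -0.00430719],
       [-0.82558544, -0.48822944,  0.28291466],
       [-0.24580258, -0.14014403, -0.95913542]]), 't': array([0.09577159, 0.61284453, 0.49108452])}
```

View pics/w0.png

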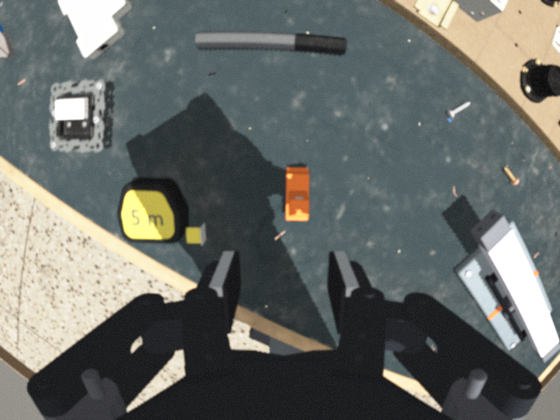

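The clip is at (297,193) in the wrist view. It lines up with the fingers, and the sideways offset is the arm still settling. Next I settle and read the pose.

```bash
python3 -m creep '{"slide":[[0,0,0],[0,0,0],[0,0,0]],"twist":[0,0,0]}'; cat > wl.py <<'E'
import sys
from h import *
f=sys.argv[1]
o=manip.get_obs();c=manip.camera_params('wrist');p,d=manip.camera('wrist');cv2.imwrite(f'pics/{f}.png',p)
K=c['intrinsics'];R=np.array(c['R']);t=np.array(c['t'])
hsv=cv2.cvtColor(p,cv2.COLOR_BGR2HSV);m=(hsv[...,1]>150)&(hsv[...,0]<16)&(hsv[...,2]>80)&(d>0)
n,l,s,ce=cv2.connectedComponentsWithStats(m.astype(np.uint8))
i=1+np.argmax(s[1:,4]);v,u=np.where(l==i)
x=(u-K[0,2])/K[0,0];y=(v-K[1,2])/K[1,1];r=np.hypot(x,y);k=np.tan(r)/r
P=np.c_[x*k,y*k,np.ones(len(u))]*d[v,u][:,None];P=(P-t)@R
from scipy.spatial.transform import Rotation as T
Q=T.from_quat(o['ee_rot']).as_matrix();q=(P-o['position'])@Q
print('tcp',o['position'].round(4),'comp',ce[i],s[i],'world z pct',np.percentile(P[:,2],[1,50,99]).round(4))
top=P[:,2]>np.percentile(P[:,2],99)-.004
for nm,g in(('top',top),('all',top|True)):
  print(nm,g.sum(),'tool-frame min/max',q[g].min(0).round(4),q[g].max(0).round(4),'rect world',cv2.minAreaRect(P[g][:,:2].astype(np.float32)*1000))
E
python3 wl.py w1
```

```text
clock: 15.62
position: [0.5188, 0.4072, 0.1565]
ee_rot: [0.966, 0.258, 0.0, 0.0]
ft_force: [1.0, 0.7, 0.6]
grip_width: 0.502
grasp_force: 0.0
tcp [0.5188 0.4072 0.1565] comp [282.73979107 189.45679012] [ 271  165   25   53 1053] world z pct [-0.0005  0.0225  0.057 ]
top 350 tool-frame min/max [-0.003  -0.0066  0.0988] [0.011  0.0091 0.1034] rect world ((522.9281005859375, 408.0202331542969), (13.997953414916992, 15.61482048034668), 29.488239288330078)
all 1053 tool-frame min/max [-0.0219 -0.0103  0.0988] [0.0271 0.0124 0.1589] rect world ((521.7793579101562, 407.52459716796875), (48.778961181640625, 22.354591369628906), 28.941761016845703)
```

```bash
python3 -m creep '{"slide":[[0.003,0,0.03],[0,0,0.045],[0,0,0.035],[0,0,0.0185],[0,0,0],[0,0,0]],"twist":[0,0,0,0,0,0]}'; python3 -m creep '{"slide":[[0,0,0],[0,0,0],[0,0,0],[0,0,0]],"twist":[0,0,0,0]}' 0 25
```

```text
clock: 16.42
position: [0.5213, 0.4108, 0.0295]
ee_rot: [0.966, 0.259, 0.001, -0.0]
ft_force: [0.5, 0.2, -0.2]
grip_width: 0.497
grasp_force: 0.0
clock: 16.92
position: [0.5211, 0.4105, 0.0287]
ee_rot: [0.966, 0.259, 0.001, -0.0]
ft_force: [0.1, -0.4, 6.9]
grip_width: 0.182
grasp_force: 30.9
```

```bash
python3 -m creep '{"slide":[[0,0,-0.03],[0,0,-0.05],[0,0,-0.045],[0,0,0],[0,0,0]],"twist":[0,9.3,9.3,9.3,9.3]}'; python3 -m creep '{"slide":[[0,0,0],[0.0192,0.0472,0],[0.0192,0.0472,0],[0.0192,0.0472,0],[0.0192,0.0472,0],[0.0192,0.0472,0],[0.0192,0.0472,0],[0,0,0]],"twist":[9.3,0,0,0,0,0,0,0]}';python3 -m creep '{"slide":[[0,0,0.015],[0,0,0.015],[0,0,0],[0,0,0]],"twist":[0,0,0,0]}';python3 wl.py w2; python3 look.py t13
```

```text
clock: 17.55
position: [0.5204, 0.4099, 0.1526]
ee_rot: [0.998, -0.064, -0.001, -0.0]
ft_force: [-0.9, 0.4, -1.7]
grip_width: 0.178
grasp_force: 30.1
clock: 18.55
position: [0.5751, 0.1028, 0.1487]
ee_rot: [0.995, -0.104, -0.004, 0.008]
ft_force: [0.0, 0.5, -1.0]
grip_width: 0.182
grasp_force: 30.1
clock: 19.05
position: [0.574, 0.1085, 0.1187]
ee_rot: [0.995, -0.1, -0.004, 0.007]
ft_force: [-0.4, 0.0, 0.0]
grip_width: 0.178
grasp_force: 30.1
tcp [0.574  0.1085 0.1187] comp [282.78994083 259.95591716] [ 265  206   39  105 3380] world z pct [0.0299 0.1244 0.1469]
top 1119 tool-frame min/max [-0.0061 -0.007  -0.0312] [ 0.0096  0.0086 -0.0242] rect world ((575.6792602539062, 107.71717834472656), (15.602782249450684, 15.729132652282715), 77.84440612792969)
all 3380 tool-frame min/max [-0.1063 -0.0133 -0.0312] [0.0246 0.0156 0.1213] rect world ((532.878173828125, 114.05436706542969), (28.67894172668457, 131.6077423095703), 78.67984771728516)
{'tilt': np.float64(-0.0682), 'ztop': np.float64(0.0625), 'lo': np.float64(-0.0775), 'hi': np.float64(0.151), 'lat': np.float64(-0.0022), 'yaw': np.float64(2.1279), 'n': np.int64(1182)} tool along/lat [0.0083 0.0213] ctr est 0.021
```

View pics/w2.png

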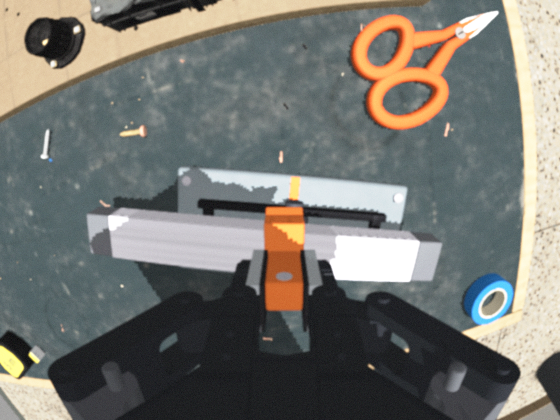

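The rail is still level and the clip is held above it. But the arm stopped short in yaw and is slightly tilted, so I check the joints.

```bash
python3 - <<'E'
from h import *
from scipy.spatial.transform import Rotation as T
o=manip.get_obs();print(o['joint_pos'].round(3));print(T.from_quat(o['ee_rot']).as_matrix().round(4))
E
```

```text
[-0.126  0.345 -0.174  1.689  0.076  1.126 -2.095]
[[ 0.98   -0.199  -0.0093]
 [-0.1991 -0.9799 -0.0129]
 [-0.0066  0.0145 -0.9999]]
```

```bash
python3 -m creep '{"slide":[[-0.0108,0.0034,0],[-0.0108,0.0034,0],[0,0,0],[0,0,0],[0,0,0],[0,0,0]],"twist":[0,0,2.5,2.4,0,0]}';python3 wl.py w3; python3 look.py t14; python3 - <<'E'
from h import *
from scipy.spatial.transform import Rotation as T
o=manip.get_obs();print(o['joint_pos'].round(3));print(T.from_quat(o['ee_rot']).as_matrix().round(4))
a=cv2.resize(cv2.imread('pics/t14.png')[165:235,330:470],None,fx=5,fy=5,interpolation=cv2.INTER_CUBIC)[:250]
b=cv2.imread('pics/w3.png')[120:320,100:460]; w=np.zeros((600,720,3),np.uint8);w[:250,:700]=a;w[250:600]=cv2.resize(b,None,fx=2,fy=2)[:350]
cv2.imwrite('pics/c3.png',w)
E
```

```text
clock: 19.9
position: [0.5513, 0.1054, 0.1192]
ee_rot: [0.99, -0.142, -0.004, 0.007]
ft_force: [-0.2, -0.6, 0.2]
grip_width: 0.179
grasp_force: 30.1
tcp [0.5513 0.1054 0.1192] comp [383.27675676  39.17297297] [ 326    0  116   93 4625] world z pct [-0.0007  0.0116  0.0136]
top 3972 tool-frame min/max [0.094  0.0336 0.1048] [0.1819 0.1328 0.1105] rect world ((655.6103515625, -18.309452056884766), (103.30142211914062, 77.9674301147461), 82.3362808227539)
all 4625 tool-frame min/max [0.094  0.0331 0.1048] [0.1845 0.1368 0.122 ] rect world ((656.6668701171875, -20.67568588256836), (107.88418579101562, 81.15459442138672), 82.31098175048828)
{'tilt': np.float64(0.1722), 'ztop': np.float64(0.0624), 'lo': np.float64(-0.0216), 'hi': np.float64(0.1516), 'lat': np.float64(-0.0048), 'yaw': np.float64(3.2778), 'n': np.int64(767)} tool along/lat [-0.0007  0.0001] ctr est 0.0216
[-0.133  0.299 -0.169  1.75   0.066  1.111 -2.181]
[[ 0.9594 -0.2817 -0.0099]
 [-0.2818 -0.9594 -0.0132]
 [-0.0058  0.0154 -0.9999]]
```

View pics/c3.png

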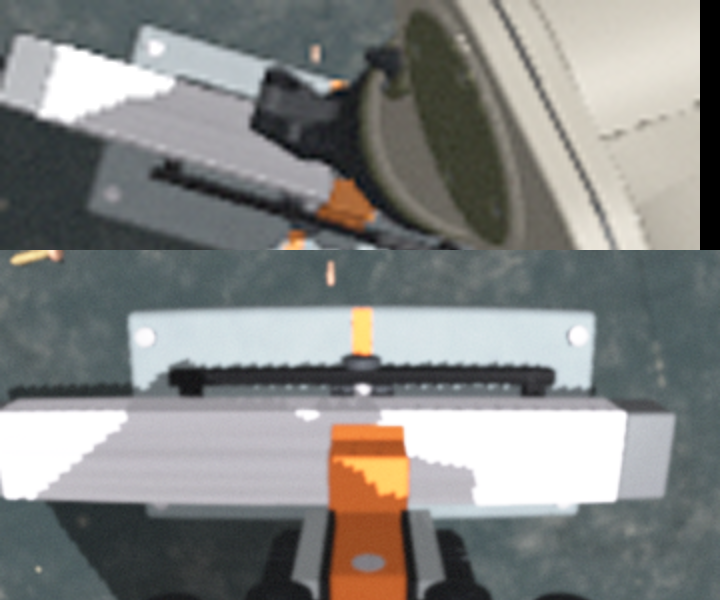

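The clip hangs over the rail, in line with the orange mark (crop x of about 368 for the clip against 362 for the mark, at different depths). Next I measure the offsets from wrist depth.

```bash
cat > w4.py <<'E'
from h import *
from scipy.spatial.transform import Rotation as T
o=manip.get_obs();c=manip.camera_params('wrist');p,d=manip.camera('wrist')
K=c['intrinsics'];R=np.array(c['R']);t=np.array(c['t']);v,u=np.mgrid[:420,:560]
x=(u-K[0,2])/K[0,0];y=(v-K[1,2])/K[1,1];r=np.hypot(x,y)+1e-9;k=np.tan(r)/r
P=np.stack([x*k*d,y*k*d,d],-1);P=(P-t)@R
e=np.array([.5515,.1062]);ax=np.array([.9595,-.2818]);ay=np.array([.2818,.9595])
D=P[...,:2]-e;a=D@ay;b=D@ax;z=P[...,2]
h=cv2.cvtColor(p,cv2.COLOR_BGR2HSV);org=(h[...,1]>130)&(h[...,0]<22)&(h[...,2]>60)&(d>0)
T0=o['position'];print('tcp along/lat',((T0[:2]-e)@ay).round(4),((T0[:2]-e)@ax).round(4))
pc=lambda q:np.percentile(q,[1,50,99]).round(4)
def rep(n,m): print(n,m.sum(),'along',pc(a[m]),'lat',pc(b[m]),'z',pc(z[m]))
near=(abs(a)<.04)&(abs(b)<.04)
zp=T0[2]-.010
rep('post top',org&near&(z>T0[2]+.015))
rep('plate',org&near&(abs(z-(T0[2]-.006))<.005))
rep('line',org&(abs(a)<.03)&(abs(b)<.05)&(abs(z-.012)<.006))
rail=(d>0)&(abs(z-.0625)<.004)&(abs(a)<.1)&(abs(b)<.03)&~org&(abs(a)>.02)
rep('railtop',rail)
far=rail&(abs(a)>.025)
for s in(-1,1):
  q=rail&(a*s>.03);rep(f'rail side {s}',q)
E
python3 w4.py
```

```text
tcp along/lat -0.0007 0.0001
post top 1408 along [-0.0086 -0.001   0.0069] lat [-0.0045  0.0044  0.0093] z [0.1345 0.1456 0.1518]
plate 1265 along [-0.0108 -0.0015  0.0078] lat [0.0073 0.0146 0.0223] z [0.1087 0.1119 0.1176]
line 11 along [-0.0033 -0.0002  0.0021] lat [0.0299 0.0302 0.0332] z [0.0114 0.0127 0.0136]
railtop 10587 along [-0.098   0.0201  0.0981] lat [-0.0116  0.0052  0.0202] z [0.0601 0.0628 0.0643]
rail side -1 4557 along [-0.0991 -0.0629 -0.0306] lat [-0.0119  0.0049  0.02  ] z [0.0601 0.0628 0.0643]
rail side 1 4566 along [0.0307 0.0629 0.0992] lat [-0.0111  0.0056  0.0205] z [0.0601 0.0627 0.0642]
```

```bash
python3 -m creep '{"slide":[[0.0015,-0.0012,0.012],[0,0,0.01],[0,0,0.003],[0,0,0],[0,0,0]],"twist":[0,0,0,0,0]}'; python3 w4.py;python3 look.py t15
```

```text
clock: 20.68
position: [0.5533, 0.1059, 0.0943]
ee_rot: [0.99, -0.143, -0.004, 0.007]
ft_force: [-0.7, -0.3, -0.1]
grip_width: 0.181
grasp_force: 30.1
tcp along/lat 0.0002 0.0018
post top 1403 along [-0.0077  0.      0.0078] lat [-0.0031  0.0061  0.011 ] z [0.1097 0.1209 0.1247]
plate 1269 along [-0.0096 -0.0006  0.0088] lat [0.0088 0.0162 0.0239] z [0.0838 0.087  0.0928]
line 15 along [-0.0033  0.0002  0.0022] lat [0.0296 0.0299 0.0331] z [0.0117 0.0127 0.0145]
railtop 12556 along [-0.098   0.0211  0.0981] lat [-0.0115  0.0056  0.0201] z [0.0594 0.0628 0.0642]
rail side -1 5399 along [-0.0991 -0.0622 -0.0306] lat [-0.0117  0.0051  0.0198] z [0.0594 0.0628 0.0642]
rail side 1 5536 along [0.0307 0.0623 0.0992] lat [-0.0114  0.0056  0.0203] z [0.0594 0.0627 0.0641]
{'tilt': np.float64(-0.0328), 'ztop': np.float64(0.0626), 'lo': np.float64(0.0061), 'hi': np.float64(0.1516), 'lat': np.float64(-0.0054), 'yaw': np.float64(3.5519), 'n': np.int64(729)} tool along/lat [0.0003 0.0018] ctr est 0.0216
```

```bash
python3 -m creep '{"slide":[[0.001,-0.0003,0.002],[0,0,0.003],[0,0,0.003],[0,0,0.003],[0,0,0.003],[0,0,0.003],[0,0,0]],"twist":[0,0,0,0,0,0,0]}'; python3 w4.py;python3 look.py t16
```

```text
clock: 21.65
position: [0.5538, 0.1056, 0.0767]
ee_rot: [0.99, -0.143, -0.004, 0.007]
ft_force: [0.8, -0.1, -0.6]
grip_width: 0.182
grasp_force: 30.1
tcp along/lat 0.0 0.0023
post top 1415 along [-0.0078 -0.0001  0.0077] lat [-0.0024  0.0067  0.0115] z [0.0922 0.1033 0.1087]
plate 1269 along [-0.0097 -0.0007  0.0086] lat [0.0095 0.0167 0.0245] z [0.0665 0.0695 0.0752]
line 36 along [-0.0137 -0.0001  0.0021] lat [0.0145 0.0301 0.0469] z [0.0117 0.0126 0.0138]
railtop 14160 along [-0.098   0.0215  0.098 ] lat [-0.0115  0.0062  0.0203] z [0.0594 0.0628 0.0641]
rail side -1 6219 along [-0.0992 -0.0619 -0.0306] lat [-0.0118  0.0054  0.0199] z [0.0594 0.0628 0.0642]
rail side 1 6359 along [0.0307 0.062  0.0991] lat [-0.0113  0.0059  0.0205] z [0.0594 0.0627 0.0641]
{'tilt': np.float64(0.0835), 'ztop': np.float64(0.0623), 'lo': np.float64(-0.0079), 'hi': np.float64(0.1516), 'lat': np.float64(-0.0064), 'yaw': np.float64(3.9102), 'n': np.int64(709)} tool along/lat [0.0002 0.0025] ctr est 0.0216
```

```bash
python3 -m creep '{"slide":[[0,0,0.001],[0,0,0.0007],[0,0,0.0005],[0,0,0]],"twist":[0,0,0,0]}'; python3 -m creep '{"slide":[[0,0,0.0005],[0,0,0]],"twist":[0,0]}';python3 look.py t17
```

```text
clock: 22.25
position: [0.5539, 0.1056, 0.0748]
ee_rot: [0.99, -0.143, -0.004, 0.007]
ft_force: [-0.2, -0.8, -0.6]
grip_width: 0.179
grasp_force: 30.1
clock: 22.5
position: [0.5539, 0.1056, 0.0743]
ee_rot: [0.99, -0.143, -0.004, 0.007]
ft_force: [0.1, -0.0, -0.3]
grip_width: 0.178
grasp_force: 30.1
{'tilt': np.float64(-0.4492), 'ztop': np.float64(0.0635), 'lo': np.float64(-0.0091), 'hi': np.float64(0.1513), 'lat': np.float64(-0.0079), 'yaw': np.float64(4.6363), 'n': np.int64(733)} tool along/lat [0.0001 0.0025] ctr est 0.0213
```

```bash
python3 -m creep '{"slide":[[0,0,0.0004],[0,0,0.0003],[0,0,0]],"twist":[0,0,0]}'; python3 -m creep '{"slide":[[0,0,0.0004],[0,0,0]],"twist":[0,0]}'
```

```text
clock: 22.92
position: [0.554, 0.1057, 0.0739]
ee_rot: [0.99, -0.143, -0.004, 0.007]
ft_force: [-2.1, -1.0, 5.0]
grip_width: 0.179
grasp_force: 30.8
clock: 23.18
position: [0.554, 0.1057, 0.0738]
ee_rot: [0.99, -0.143, -0.004, 0.007]
ft_force: [-3.1, 0.2, 8.1]
grip_width: 0.182
grasp_force: 31.4
```

```bash
python3 -m creep '{"slide":[[0,0,-0.0005],[0,0,0],[0,0,0],[0,0,0]],"twist":[0,0,0,0]}' 45; python3 w4.py; python3 -m creep '{"slide":[[0,0,-0.01],[0,0,-0.04],[0,0,-0.05],[0,0,-0.05],[0,0,0]],"twist":[0,0,0,0,0]}';python3 -m creep '{"slide":[[0,0.06,0],[0,0.06,0],[0,0.06,0],[0,0.06,0],[0,0,0],[0,0,0],[0,0,0]],"twist":[0,0,0,0,0,0,0]}';python3 look.py t18; python3 - <<'E'
from h import *
p=cv2.imread('pics/t18.png');cv2.imwrite('pics/c4.png',cv2.resize(p[155:245,320:480],None,fx=5,fy=5,interpolation=cv2.INTER_CUBIC))
P,p,ok=allw('t18');h=cv2.cvtColor(p,cv2.COLOR_BGR2HSV);e=np.array([.5515,.1062]);D=P[...,:2]-e
a=D@[.2818,.9595];b=D@[.9595,-.2818];z=P[...,2]
m=ok&(h[...,1]>100)&(h[...,0]<22)&(abs(a)<.04)&(abs(b)<.04)&(z>.03)
for n,q in(('post',m&(z>.085)),('plate',m&(abs(z-.067)<.008))):
  print(n,q.sum(),cv2.minAreaRect(np.c_[a[q],b[q]].astype(np.float32)*1000),z[q].mean())
E
```

```text
clock: 23.68
position: [0.5538, 0.1056, 0.0736]
ee_rot: [0.99, -0.143, -0.004, 0.007]
ft_force: [1.1, -0.7, 0.6]
grip_width: 0.447
grasp_force: 0.0
tcp along/lat 0.0001 0.0024
post top 1374 along [-0.0082 -0.0006  0.007 ] lat [-0.0028  0.0067  0.011 ] z [0.089  0.1004 0.1019]
plate 1390 along [-0.0099 -0.0002  0.0089] lat [-0.0011  0.0166  0.0247] z [0.063  0.0668 0.072 ]
line 32 along [-0.0135 -0.0004  0.0022] lat [0.0144 0.0301 0.0468] z [0.011  0.0124 0.0141]
railtop 13026 along [-0.0982  0.0216  0.0983] lat [-0.0115  0.0078  0.0203] z [0.0591 0.0628 0.0642]
rail side -1 5887 along [-0.0992 -0.0644 -0.0312] lat [-0.0117  0.0067  0.02  ] z [0.0593 0.0627 0.0642]
rail side 1 6133 along [0.031  0.0643 0.0992] lat [-0.0112  0.007   0.0204] z [0.0591 0.0628 0.0642]
clock: 24.35
position: [0.5575, 0.1082, 0.2289]
ee_rot: [0.99, -0.143, -0.0, 0.006]
ft_force: [-0.3, -0.0, -0.2]
grip_width: 0.452
grasp_force: 0.0
clock: 25.22
position: [0.4879, -0.1212, 0.2272]
ee_rot: [0.99, -0.142, -0.004, 0.007]
ft_force: [1.4, 0.7, 0.1]
grip_width: 0.45
grasp_force: 0.0
{'tilt': np.float64(-0.0369), 'ztop': np.float64(0.0627), 'lo': np.float64(-0.1086), 'hi': np.float64(0.1514), 'lat': np.float64(0.0007), 'yaw': np.float64(0.301), 'n': np.int64(1422)} tool along/lat [-0.2362  0.0031] ctr est 0.0214
post 54 ((1.5134553909301758, 0.15094947814941406), (13.890632629394531, 13.800043106079102), 3.6670172214508057) 0.09864525201202491
plate 113 ((1.0334396362304688, -0.11690711975097656), (20.012908935546875, 40.7608757019043), 0.9178076386451721) 0.06704041379093517
```

View pics/c4.png

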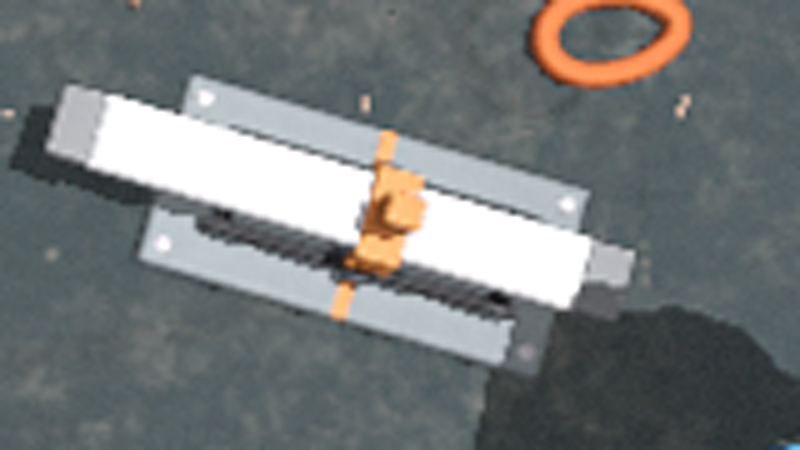

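The clip sits astride the rail, fully down, in line with the two orange marks at crop (387,143) and (344,300), and the rail is level. I do one last check for stability, then hand in.

```bash
python3 -m creep '{"slide":[[0,0,0],[0,0,0],[0,0,0],[0,0,0],[0,0,0],[0,0,0],[0,0,0],[0,0,0]],"twist":[0,0,0,0,0,0,0,0]}'; python3 look.py t19 && python3 -c "
from workcell import manip
print(manip.hand_in())"
```

```text
clock: 26.28
position: [0.4876, -0.1226, 0.2274]
ee_rot: [0.99, -0.143, -0.004, 0.007]
ft_force: [-0.3, -0.8, -0.4]
grip_width: 0.451
grasp_force: 0.0
{'tilt': np.float64(0.0281), 'ztop': np.float64(0.0627), 'lo': np.float64(-0.1079), 'hi': np.float64(0.1516), 'lat': np.float64(0.0005), 'yaw': np.float64(0.2951), 'n': np.int64(1458)} tool along/lat [-0.2376  0.0032] ctr est 0.0216
the job is handed in; nothing more can be done
None
```

The job is handed in at 26.3 s: the rail balances level with the hand off it (tilt about 0.03°), and the clip is fully down astride it, within about 1 mm of the knife edge as measured.

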